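Put the drained colour-coded cutting boards back in the storage stand

TASK

The washed cutting boards have drained: move the red, blue, green and yellow boards one after another from the draining rack to the storage stand, each standing upright on its long edge and about centred in the slot of its own colour. Lower each one onto the floor of its slot without dropping it, and leave the white board as it stands in its slot.

Things in the scene. Friction and masses are not known exactly. Their poses are not given: they have to be found in the camera images.
- board_red: red plastic cutting board, 230 long x 155 high x 13 mm thick, 0.4 kg, loose, standing upright on a long edge in one of the draining rack's slots. Origin: centre of its lower edge; x along its length, y across its thickness, z up to the top edge. A 32 x 24 mm hanging hole near one top corner (x 65 to 97 mm), else solid: grip its faces at mid length near the top. Either way round will do
- board_blue: blue plastic cutting board, 230 long x 155 high x 13 mm thick, 0.4 kg, loose, standing upright on a long edge in one of the draining rack's slots. Origin: centre of its lower edge; x along its length, y across its thickness, z up to the top edge. A 32 x 24 mm hanging hole near one top corner (x 65 to 97 mm), else solid: grip its faces at mid length near the top. Either way round will do
- board_green: green plastic cutting board, 230 long x 155 high x 13 mm thick, 0.4 kg, loose, standing upright on a long edge in one of the draining rack's slots. Origin: centre of its lower edge; x along its length, y across its thickness, z up to the top edge. A 32 x 24 mm hanging hole near one top corner (x 65 to 97 mm), else solid: grip its faces at mid length near the top. Either way round will do
- board_yellow: yellow plastic cutting board, 230 long x 155 high x 13 mm thick, 0.4 kg, loose, standing upright on a long edge in one of the draining rack's slots. Origin: centre of its lower edge; x along its length, y across its thickness, z up to the top edge. A 32 x 24 mm hanging hole near one top corner (x 65 to 97 mm), else solid: grip its faces at mid length near the top. Either way round will do
- slot_red: storage-stand slot with red hoops and a red plate at each end, fixed. Origin: middle of its floor, 16 mm above the table, where the centre of the board's lower edge belongs; x along the slot, y across, z up. Two 6 mm wire hoops along x, 27 mm clear between, 156 mm long, tops 82 mm above the floor; nothing stops a board's ends. Five slots 66 mm apart, in any order
- slot_blue: storage-stand slot with blue hoops and a blue plate at each end, fixed. Origin: middle of its floor, 16 mm above the table, where the centre of the board's lower edge belongs; x along the slot, y across, z up. Two 6 mm wire hoops along x, 27 mm clear between, 156 mm long, tops 82 mm above the floor; nothing stops a board's ends. Five slots 66 mm apart, in any order
- slot_green: storage-stand slot with green hoops and a green plate at each end, fixed. Origin: middle of its floor, 16 mm above the table, where the centre of the board's lower edge belongs; x along the slot, y across, z up. Two 6 mm wire hoops along x, 27 mm clear between, 156 mm long, tops 82 mm above the floor; nothing stops a board's ends. Five slots 66 mm apart, in any order
- slot_yellow: storage-stand slot with yellow hoops and a yellow plate at each end, fixed. Origin: middle of its floor, 16 mm above the table, where the centre of the board's lower edge belongs; x along the slot, y across, z up. Two 6 mm wire hoops along x, 27 mm clear between, 156 mm long, tops 82 mm above the floor; nothing stops a board's ends. Five slots 66 mm apart, in any order
- board_white: white cutting board, size and axes as the coloured ones, loose, already standing in the stand's white slot, anywhere in the row of five; it stays there
- drain_rack: draining rack, fixed: a 290 x 276 x 12 mm drip tray with four slots of plain steel hoops, side by side along its y, 66 mm apart, hoops and floor height as in the stand. Origin: middle of its underside, x along the slots, z up. Rack and stand are side by side, either one on the left, each turned up to 10 degrees

How it is judged (in metres and radians):
At the end, for the whole second after the job is handed in: Each coloured board rests on the floor of its own slot: lower-edge centre within 25 mm along, 13 mm across and 10 mm in height, leaning under 0.25 rad, in line with the slot within 0.15 rad. The white board is upright, within 20 mm of its start. All released and at rest (x of board_red in the frame of slot_red between -0.025 and 0.025 m and y of board_red in the frame of slot_red between -0.013 and 0.013 m and z of board_red in the frame of slot_red between -0.01 and 0.01 m and angle between each of board_red, board_blue, board_green, board_yellow, board_white's own z axis and vertical below 0.25 rad and linear speed of each of board_red, board_blue, board_green, board_yellow, board_white below 0.02 m/s and angular speed of each of board_red, board_blue, board_green, board_yellow, board_white below 0.1 rad/s and angle between the x axis of board_red and the x axis of slot_red, either way round below 0.15 rad and x of board_blue in the frame of slot_blue between -0.025 and 0.025 m and y of board_blue in the frame of slot_blue between -0.013 and 0.013 m and z of board_blue in the frame of slot_blue between -0.01 and 0.01 m and angle between the x axis of board_blue and the x axis of slot_blue, either way round below 0.15 rad and x of board_green in the frame of slot_green between -0.025 and 0.025 m and y of board_green in the frame of slot_green between -0.013 and 0.013 m and z of board_green in the frame of slot_green between -0.01 and 0.01 m and angle between the x axis of board_green and the x axis of slot_green, either way round below 0.15 rad and x of board_yellow in the frame of slot_yellow between -0.025 and 0.025 m and y of board_yellow in the frame of slot_yellow between -0.013 and 0.013 m and z of board_yellow in the frame of slot_yellow between -0.01 and 0.01 m and angle between the x axis of board_yellow and the x axis of slot_yellow, either way round below 0.15 rad and distance of board_white from where it was at the start of the episode below 0.02 m); the robot touches nothing.
It fails at once if a coloured board falls (faster than 0.7 m/s with no finger on it) ((linear speed of board_red above 0.7 m/s and contact force between the fingers and board_red below 0.05 N) or (linear speed of board_blue above 0.7 m/s and contact force between the fingers and board_blue below 0.05 N) or (linear speed of board_green above 0.7 m/s and contact force between the fingers and board_green below 0.05 N) or (linear speed of board_yellow above 0.7 m/s and contact force between the fingers and board_yellow below 0.05 N)).
It fails at once if the white board is shifted by more than 30 mm (distance of board_white from where it was at the start of the episode above 0.03 m).
It also fails if it takes over 99 s, if anything falls off the work surface, if the arm or the gripper's body presses on something with over 40 N, if the wrist force passes 120 N, or if a joint passes its speed limit or range.

ROBOT

A 6-joint arm with a two-finger parallel gripper is mounted at the origin on the work surface. World frame = base frame: x ahead of the robot, y to its left, z up, the work surface at z = 0. Lengths are in mm, angles in rad, forces in N, time in s.
With the tool pointing down it reaches from about 225 to 725 mm from the base axis. Payload 3.1 kg.
Tool frame: the origin (TCP) lies midway between the tips of the shut fingers; the grasp point (between the pads) lies 19 mm behind it (env.grip_depth is the distance from the TCP to the grasp point, in mm); z points along the fingers, x is the direction in which the jaws open and shut, and the axes are right-handed (so a half turn about z gives the same grasp; the last joint's range is limited). The gripper opens to 85 mm and grips with 20 to 120 N. Pads are 22 mm wide; open, the fingers measure 114 mm over their backs; the gripper's body (76 mm by 85 mm) begins 54 mm behind the grasp point. The pads swing forward as they close: fully open they stand 13 mm farther back than shut.
Start: joints at [1.124, 0.048, 0.099, 1.622, 0, 1.443], TCP at [164.556, 498.536, 200.212] pointing down, gripper open.
Joint ranges: [-2.91, 2.91], [-0.99, 1.94], [-1.21, 1.42], [-2.12, 2.29], [-1.49, 1.47], [-3.14, 3.14]. Speed limits (rad/s): [2.79, 2.79, 3.14, 3.14, 3.14, 3.14].

INTERFACE

Orientations are given as a rotation vector (axis times angle).
In Python, from station import env, optics gives the robot as it stands. The module is installed in compiled form; this text tells all that it offers. Calls block until the motion is done:
- env.goto(position, orientation): joint-space move of the TCP to a pose.
- env.move_l(position, speed=150, attitude=None, f_stop=None): straight line of the TCP; attitude=None keeps the orientation; speed is the mean speed in mm/s. With f_stop (N) it stops when the force on the tool has changed by that much, and returns True; else False.
- env.goto_joints(angles): joint-space move.
- env.grip(opening, strength=None): opening from 0.0 (shut) to 1.0 (fully open); strength is the grip in N (None keeps the last); returns when the fingers have stopped.
- env.hold(seconds).
- env.ik(position, orientation): joint angles nearest the present ones, or None.
- env.observe(): the state.
- optics.snapshot(name): name is "scene" or "top"; returns the picture (400x640x3 uint8, red, green, blue); there is no depth.
- optics.camera_model(name): a dict with "fx", "fy", "cx", "cy" (pixels), "rvec" (rotation vector, rad) and "tvec" (3), from world to camera coordinates, as OpenCV has them. Camera axes: x right, y down, z forward; pixel columns grow to the right and rows downward; lengths in mm; the calibration is good to about 2 mm. A picture is of the moment at which its call begins. camera_model takes no time and is no camera call.
A pose or a line that the arm cannot do raises env.IKError and nothing moves.
- env.hand_in(): hands the job in, once; it reports no verdict.
The state is a dict: "clock": time; "qpos": joint angles; "dq": joint speeds; "effort": joint torques, N m; "tool_pos": TCP position; "orientation": TCP orientation; "contact_force": force on the tool from outside, world axes, zero at the start; "moment": the same for the moment, N m; "gripper_width": opening from 0.0 (shut) to 1.0 (fully open).
Only numpy, scipy, OpenCV 4.12 (cv2) and the standard library are available. Lean on these libraries where they do the work, as an engineer would, in place of code of your own. Each camera call takes 0.05 s, during which the arm holds its last target. There are 200 camera calls.

## Working session

There is one attempt and no reset: what is moved stays moved. The work goes in short steps, each a Python script; the robot and the scene stay as the last script left them, time stands still between calls to the robot, and variables do not carry over. Pictures are saved under pics/ and viewed, about 12 in all and at most 16, crops included, and the job is handed in when it is done.

```bash
mkdir -p pics && python3 - <<'E'
from station import env, optics
import cv2
for n in("scene","top"):
    cv2.imwrite(f"pics/{n}0.png",optics.snapshot(n)[:,:,::-1])
    print(n,optics.camera_model(n))
o=env.observe();print(o['tool_pos'],o['orientation'],o['clock'],o['gripper_width'],env.grip_depth)
E
```

```text
scene {'fx': 405.4471684273144, 'fy': 405.4471684273144, 'cx': 310.5338950413544, 'cy': 198.97900213852182, 'rvec': array([ 2.55707967, -0.68222596,  0.1809875 ]), 'tvec': array([-442.75288922,  248.97405562,  914.01489673])}
top {'fx': 409.8489975263486, 'fy': 409.8489975263486, 'cx': 321.878736985667, 'cy': 203.5916358769726, 'rvec': array([ 2.16350809, -2.11119658,  0.19528491]), 'tvec': array([-30.25148941, 527.00521858, 833.7381008 ])}
[164.27400838 497.9611876  199.09221221] [ 2.54500539  1.84008301 -0.00306647] 0.1 1.0027902748317024 18.700000000000003
```

View pics/scene0.png

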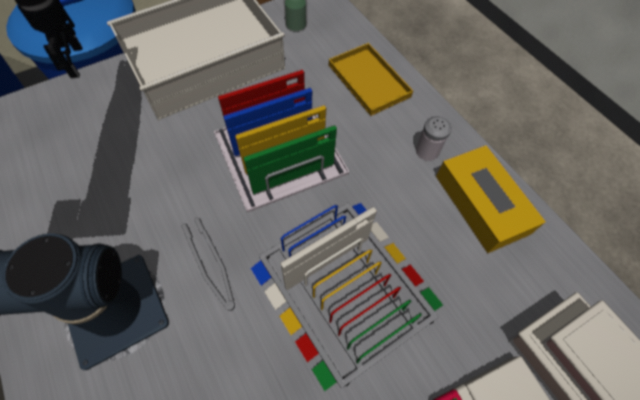

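View pics/top0.png

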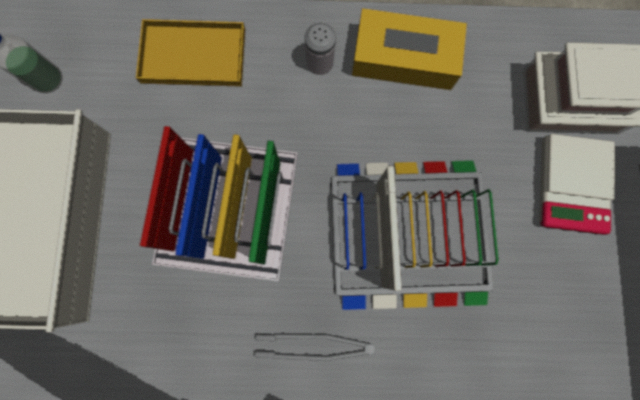

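The top view shows the rack on the left (boards red, blue, yellow, green at columns 165–270). The stand is on the right, with its plates at columns 347–475, rows 168 and 300, in the order blue, white, yellow, red, green. Next I'll measure the plates in both views and look at the board tops up close.

```bash
cat > h.py <<'E'
import numpy as np, cv2
from station import env, optics
from scipy.spatial.transform import Rotation as R
def cam(n):
    m=optics.camera_model(n); K=np.array([[m['fx'],0,m['cx']],[0,m['fy'],m['cy']],[0,0,1]])
    return K,R.from_rotvec(m['rvec']).as_matrix(),np.array(m['tvec'])
def ray(n,uv):
    K,Rm,t=cam(n); d=Rm.T@np.linalg.solve(K,[uv[0],uv[1],1.]); return -Rm.T@t,d
def onz(n,uv,z):
    c,d=ray(n,uv); return c+d*(z-c[2])/d[2]
def tri(a,b):
    P=[cam(n)[0]@np.c_[cam(n)[1],cam(n)[2]] for n in("top","scene")]
    X=cv2.triangulatePoints(P[0],P[1],np.array(a,float).reshape(2,1),np.array(b,float).reshape(2,1)).ravel(); return X[:3]/X[3]
def proj(n,p):
    K,Rm,t=cam(n); q=K@(Rm@np.array(p)+t); return q[:2]/q[2]
HUE={'red':((0,6),(172,180)),'blue':((105,125),),'green':((55,85),),'yellow':((14,30),)}
def mask(rgb,c):
    h=cv2.cvtColor(rgb,cv2.COLOR_RGB2HSV); m=0
    for a,b in HUE[c]: m=m|cv2.inRange(h,(a,110,50),(b,255,255))
    return m
def blobs(rgb,c,lo=20):
    n,l,s,ce=cv2.connectedComponentsWithStats(mask(rgb,c)); return [(int(s[i,4]),*ce[i].round(1)) for i in range(1,n) if s[i,4]>=lo],l
E
python3 - <<'E'
from h import *
t=cv2.imread('pics/top0.png')[:,:,::-1].copy(); s=cv2.imread('pics/scene0.png')[:,:,::-1].copy()
print('cams',ray('top',(0,0))[0],ray('scene',(0,0))[0])
for c in HUE:
    print(c,'T',blobs(t,c,60)[0],'S',blobs(s,c,60)[0])
a=cv2.resize(t[115:290,130:310],None,fx=4.2,fy=3.4*1.0,interpolation=cv2.INTER_CUBIC)
cv2.imwrite('pics/c1.png',a[:,:,::-1])
E
```

```text
cams [378.19174371  -9.01858208 911.40470917] [ 268.38964782 -415.64291177  921.22168861]
red T [(3089, np.float64(163.9), np.float64(191.3)), (242, np.float64(434.7), np.float64(167.0)), (293, np.float64(181.0), np.float64(198.1)), (233, np.float64(444.8), np.float64(228.4)), (212, np.float64(460.9), np.float64(227.6)), (1323, np.float64(576.7), np.float64(218.9)), (316, np.float64(445.1), np.float64(299.2))] S [(1583, np.float64(260.3), np.float64(91.9)), (221, np.float64(412.4), np.float64(274.9)), (234, np.float64(360.9), np.float64(293.6)), (235, np.float64(370.3), np.float64(307.2)), (361, np.float64(306.3), np.float64(347.2)), (173, np.float64(449.2), np.float64(395.4))]
blue T [(2694, np.float64(196.5), np.float64(200.0)), (246, np.float64(347.7), np.float64(169.1)), (106, np.float64(211.9), np.float64(201.8)), (299, np.float64(362.5), np.float64(229.4)), (221, np.float64(345.9), np.float64(229.6)), (320, np.float64(353.4), np.float64(302.1))] S [(2910, np.float64(93.7), np.float64(26.9)), (1642, np.float64(30.4), np.float64(42.1)), (1863, np.float64(265.8), np.float64(113.4)
[... 635 characters left out ...]
(334.7)), (359, np.float64(323.6), np.float64(375.2))]
yellow T [(6314, np.float64(408.9), np.float64(49.8)), (6611, np.float64(190.6), np.float64(52.2)), (2274, np.float64(230.8), np.float64(199.0)), (258, np.float64(405.9), np.float64(167.6)), (213, np.float64(411.6), np.float64(228.1)), (210, np.float64(428.2), np.float64(228.4)), (325, np.float64(414.4), np.float64(300.2))] S [(3291, np.float64(370.0), np.float64(78.3)), (2048, np.float64(280.0), np.float64(131.2)), (5576, np.float64(487.9), np.float64(199.2)), (211, np.float64(394.6), np.float64(252.6)), (284, np.float64(341.0), np.float64(268.8)), (255, np.float64(350.9), np.float64(281.2)), (333, np.float64(290.3), np.float64(320.8))]
```

View pics/c1.png

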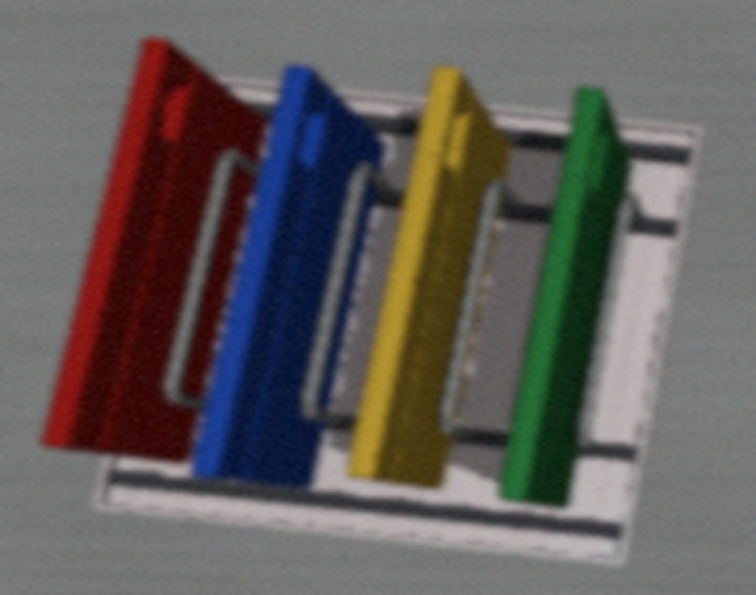

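Zoomed view: the bright top-edge strips are clear on all four boards. They all slant the same way and are roughly evenly spaced. I'll segment the bright strips and triangulate the plates.

```bash
cat >> h.py <<'E'
def topedge(rgb,c,z,roi):
    x0,x1,y0,y1=roi; m=mask(rgb,c); k=np.zeros_like(m);k[y0:y1,x0:x1]=m[y0:y1,x0:x1]
    v=rgb.max(2); th,_=cv2.threshold(v[k>0].reshape(-1,1),0,255,cv2.THRESH_OTSU)
    b=((k>0)&(v>th)).astype(np.uint8); n,l,s,_=cv2.connectedComponentsWithStats(b)
    i=1+np.argmax(s[1:,4]); yx=np.argwhere(l==i)[:,::-1].astype(np.float32)
    P=np.array([onz('top',p,z)[:2] for p in yx],np.float32)
    (cx,cy),(w,h),a=cv2.minAreaRect(P); q=P-P.mean(0); d=np.linalg.svd(q,full_matrices=False)[2][0]; d*=np.sign(d[0])
    f=q@d; e=np.percentile(f,[.5,99.5]); ce=P.mean(0)+d*e.mean()
    return ce,np.arctan2(d[1],d[0]),e[1]-e[0],min(w,h)
E
cat > m1.py <<'E'
from h import *
import json
t=cv2.imread('pics/top0.png')[:,:,::-1].copy()
pl={'blue':[(347.7,169.1),(353.4,302.1),None,(260.5,272.5)],'yellow':[(405.9,167.6),(414.4,300.2),(394.6,252.6),(290.3,320.8)],
'red':[(434.7,167.0),(445.1,299.2),(412.4,274.9),(306.3,347.2)],'green':[(463.4,166.2),(475.5,298.0),(431.2,298.5),(323.6,375.2)]}
for c,(a,b,sa,sb) in pl.items():
    print(c,'tri', tri(a,sa).round(1) if sa else '', tri(b,sb).round(1))
    for z in (8,):
        A,B=onz('top',a,z),onz('top',b,z); print('  mid',((A+B)/2).round(1),'yaw',np.arctan2(*(A-B)[[1,0]]).round(3),np.linalg.norm(A-B).round(1))
for c in HUE:
    ce,y,L,w=topedge(t,c,171,(130,310,115,290)); print(c,ce.round(1),y.round(3),L.round(1),round(w,1))
E
python3 m1.py
```

```text
blue tri  [322.5 -90.5  12.1]
  mid [467.9 -82.5   8. ] yaw 0.054 294.6
yellow tri [ 622.1 -206.3   13.3] [ 329.7 -221.8   11.4]
  mid [ 475.  -214.6    8. ] yaw 0.051 294.6
red tri [ 625.4 -271.9   13.2] [ 333.1 -287.6   12.7]
  mid [ 478.3 -280.8    8. ] yaw 0.053 294.3
green tri [ 629.1 -337.5   12.8] [ 337.  -353.3   12.8]
  mid [ 482.2 -346.7    8. ] yaw 0.054 293.9
red [533.6 291.3] -0.106 224.4 12.1
blue [519.7 225.7] -0.123 223.8 24.1
green [510.7  95.5] -0.108 222.2 14.7Traceback (most recent call last):
  File "m1.py", line 11, in <module>
    ce,y,L,w=topedge(t,c,171,(130,310,115,290)); print(c,ce.round(1),y.round(3),L.round(1),round(w,1))
             ~~~~~~~^^^^^^^^^^^^^^^^^^^^^^^^^^^
  File "h.py", line 28, in topedge
    P=np.array([onz('top',p,z)[:2] for p in yx],np.float32)
                ~~~^^^^^^^^^^^
  File "h.py", line 10, in onz
    c,d=ray(n,uv); return c+d*(z-c[2])/d[2]
        ~~~^^^^^^
  File "h.py", line 8, in ray
    K,Rm,t=cam(n); d=Rm.T@np.linalg.solve(K,[uv[0],uv[1],1.]); return -Rm.T@t,d
           ~~~^^^
  File "h.py", line 5, in cam
    m=optics.camera_model(n); K=np.array([[m['fx'],0,m['cx']],[0,m['fy'],m['cy']],[0,0,1]])
ValueError: time passes only in moves, steps and waits
```

```bash
sed -i 's/^def cam(n):/import functools\n@functools.cache\ndef cam(n):/; s/for z in (8,)/for z in (12.7,)/' h.py m1.py
sed -i 's/    i=1+np.argmax/    n,l,s,_=cv2.connectedComponentsWithStats(cv2.morphologyEx(b,cv2.MORPH_OPEN,np.ones((1,1),np.uint8)));i=1+np.argmax/' h.py
python3 m1.py; python3 - <<'E'
from h import *
o=env.observe();print(o['clock'],o['qpos'])
# trial IK: jaw axis across boards, both directions
for p,y in (((534,291),-.106),((511,95),-.108),((468,-82),.053),((482,-347),.053)):
    for k in (0,np.pi):
        o=(R.from_euler('z',y+np.pi/2+k)*R.from_euler('x',np.pi)).as_rotvec()
        for z in (170,340): print(p,k,z,env.ik([*p,z],o))
E
```

```text
blue tri  [322.5 -90.5  12.1]
  mid [467.5 -82.1  12.7] yaw 0.054 293.0
yellow tri [ 622.1 -206.3   13.3] [ 329.7 -221.8   11.4]
  mid [ 474.5 -213.5   12.7] yaw 0.051 293.1
red tri [ 625.4 -271.9   13.2] [ 333.1 -287.6   12.7]
  mid [ 477.8 -279.4   12.7] yaw 0.053 292.7
green tri [ 629.1 -337.5   12.8] [ 337.  -353.3   12.8]
  mid [ 481.6 -345.    12.7] yaw 0.054 292.4
red [533.6 291.3] -0.106 224.4 12.1
blue [519.7 225.7] -0.123 223.8 24.1
green [510.7  95.5] -0.108 222.2 14.7
yellow [520.6 159.8] -0.119 223.9 21.1
0.1 [1.12420842e+00 4.87109243e-02 9.77060676e-02 1.62201177e+00
 5.07231702e-06 1.44298996e+00]
(534, 291) 0 170 [0.38872277 0.26314047 0.27994878 1.58760464 0.         0.49472277]
(534, 291) 0 340 [0.38872277 0.3949102  0.7961034  1.97198953 0.         0.49472277]
(534, 291) 3.141592653589793 170 [ 0.38872277  0.26314047  0.27994878  1.58760464  0.         -2.64686988]
(534, 291) 3.141592653589793 340 [ 0.38872277  0.3949102   0.7961034   1.97198953  0.         -2.64686988]
(511, 95) 0 170 [5.47390898e-02 2.92139865e-02 1.98204845e-02 1.56140282e+00
 4.44089210e-16 1.
[... 480 characters left out ...]
, -82) 0 340 [-0.31472617  0.00570751  0.34219339  1.90728221  0.         -0.36772617]
(468, -82) 3.141592653589793 170 [-0.31472617 -0.08675962 -0.09358439  1.56397155  0.          2.77386648]
(468, -82) 3.141592653589793 340 [-0.31472617  0.00570751  0.34219339  1.90728221  0.          2.77386648]
(482, -347) 0 170 [-0.73685068  0.22458302  0.23421287  1.58042617  0.         -0.78985068]
(482, -347) 0 340 [-0.73685068  0.34652454  0.73281413  1.95708592  0.         -0.78985068]
(482, -347) 3.141592653589793 170 [-0.73685068  0.22458302  0.23421287  1.58042617  0.          2.35174197]
(482, -347) 3.141592653589793 340 [-0.73685068  0.34652454  0.73281413  1.95708592  0.          2.35174197]
```

```bash
cat >> h.py <<'E'
B={'red':(533.6,291.3,-.107),'blue':(519.7,226.2,-.108),'yellow':(520.6,160.5,-.108),'green':(510.7,95.5,-.107)}
S={'blue':(467.5,-82.1,.053),'yellow':(474.5,-213.5,.053),'red':(477.8,-279.4,.053),'green':(481.6,-345.,.053)}
ZG,ZT,OP=128,325,.5
def ori(y): return (R.from_euler('z',y+np.pi/2)*R.from_euler('x',np.pi)).as_rotvec()
def st(s):
    o=env.observe(); print(s,'t',round(o['clock'],1),o['tool_pos'].round(1),'F',np.round(o['contact_force'],1),'w',round(o['gripper_width'],3))
def snap(n,f):
    im=optics.snapshot(n); cv2.imwrite('pics/'+f,im[:,:,::-1]); return im
def pick(c):
    x,y,a=B[c]; env.goto([x,y,230],ori(a)); env.grip(OP)
    if env.move_l([x,y,ZG],speed=120,f_stop=12): st('pick touched'); raise SystemExit
    env.grip(0,80); st('gripped')
    env.move_l([x,y,ZG+25],speed=60); env.move_l([x,y,ZT],speed=200); st('lifted')
def carry(c,dx=0,dy=0):
    x,y,a=S[c]; env.goto([x+dx,y+dy,ZT],ori(a)); st('over')
def place(c,dx=0,dy=0):
    x,y,a=S[c]; x+=dx; y+=dy
    env.move_l([x,y,ZG+95],speed=150)
    if env.move_l([x,y,ZG+15],speed=80,f_stop=12): st('EARLY'); raise SystemExit
    print('floor',env.move_l([x,y,ZG-6],speed=25,f_stop=8)); st('down')
    env.grip(OP); st('open'); env.move_l([x,y,230],speed=150); st('clear')
E
python3 - <<'E'
from h import *
pick('green'); carry('green'); env.hold(.3); snap('top','g1t.png'); snap('scene','g1s.png'); st('x')
im=cv2.imread('pics/g1t.png'); im2=cv2.imread('pics/g1s.png')
cv2.imwrite('pics/g1.png',np.vstack([im[100:400,100:640],im2[100:400,100:640]]))
E
```

```text
gripped t 3.9 [511.5  95.7 129.4] F [-0.4 -0.2  4.3] w 0.126
lifted t 5.5 [510.4  95.5 323.9] F [-0.1 -0.5 -3.4] w 0.121
over t 7.1 [ 482.1 -343.8  325.1] F [ 0.   0.2 -3.7] w 0.123
x t 7.5 [ 481.9 -344.6  325.1] F [-0.3  0.1 -3.8] w 0.125
```

View pics/g1.png

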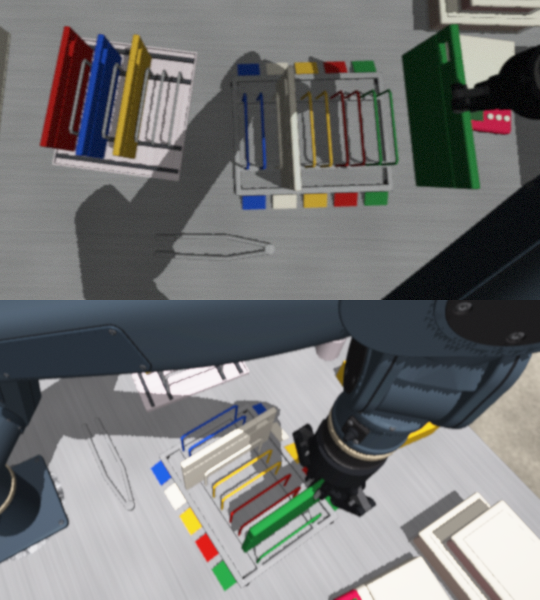

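The green board is held level above its slot. In the top view its top edge runs from about (557,127) to (576,287). I'll check its centre and yaw from those ends before lowering.

```bash
python3 - <<'E'
from h import *
a,b=[(onz('top',p,368)) for p in ((557,127),(576,287))]
print(((a+b)/2).round(1),np.arctan2(*(a-b)[[1,0]]).round(3),np.linalg.norm(a-b).round(1))
E
```

```text
[ 479.4 -345.5  368. ] 0.039 219.9
```

```bash
python3 - <<'E'
from h import *
place('green')
env.goto([*B['yellow'][:2],300],ori(B['yellow'][2])); st('y')
snap('top','g2t.png'); snap('scene','g2s.png')
im=cv2.imread('pics/g2t.png'); im2=cv2.imread('pics/g2s.png')
cv2.imwrite('pics/g2.png',np.vstack([im[100:400,100:640],im2[100:400,100:640]]))
E
```

```text
floor True
down t 10.1 [ 481.3 -345.   129.4] F [-0.  -0.7  5.1] w 0.123
open t 10.5 [ 479.9 -343.7  126.4] F [-0.1 -0.1 -0.1] w 0.498
clear t 11.3 [ 481.4 -344.8  229.1] F [ 0.5 -0.1  0.7] w 0.496
y t 13.2 [520.8 159.6 299.6] F [-0.1  0.4  0. ] w 0.499
```

View pics/g2.png

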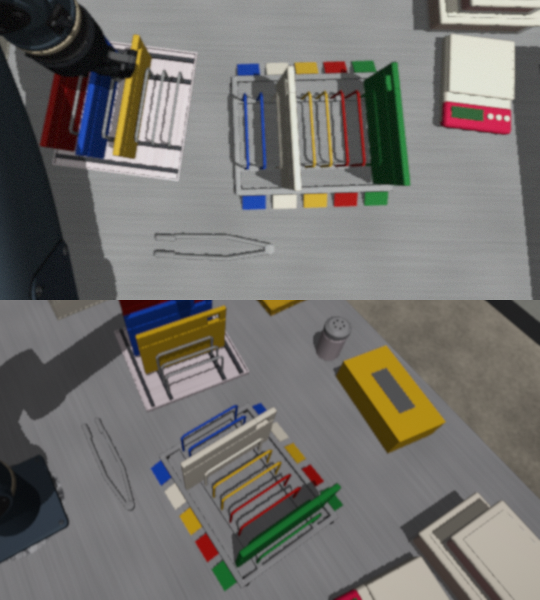

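Green stands upright between its hoops, with its top edge from about (493,162) to (506,285). The gripper is over yellow. Next I'll do yellow, then check both numerically.

```bash
python3 - <<'E'
from h import *
pick('yellow'); carry('yellow'); place('yellow')
env.goto([*B['red'][:2],300],ori(B['red'][2])); st('r')
t=snap('top','y2t.png'); s=snap('scene','y2s.png')
for c in('green','yellow'):
    ce,y,L,w=topedge(t,c,171,(370,520,150,295)); print(c,ce.round(1),S[c],y.round(3),L.round(1),round(w,1))
ce,y,L,w=topedge(t,'red',171,(130,310,100,290)); print('red',ce,y)
cv2.imwrite('pics/y2.png',np.vstack([t[100:400,100:640],s[100:400,100:640]])[:,:,::-1])
E
```

```text
gripped t 15.3 [521.4 160.8 129.4] F [ 0.2 -0.   4.3] w 0.122
lifted t 16.8 [520.4 160.5 323.9] F [ 0.3  0.6 -6.1] w 0.123
over t 18.2 [ 474.8 -212.5  324.8] F [ 0.8  0.4 -4.6] w 0.123
floor True
down t 20.8 [ 474.2 -213.5  129.4] F [0.  0.3 5.8] w 0.126
open t 21.2 [ 472.3 -212.4  126.3] F [-0.5 -0.7  0.6] w 0.499
clear t 22.1 [ 474.2 -213.3  229.2] F [ 0.5 -0.4  0.6] w 0.497
r t 23.9 [534.  290.2 299.8] F [ 0.6  0.2 -0.2] w 0.5
green [ 480.1 -343.6] (481.6, -345.0, 0.053) 0.053 222.8 9.2
yellow [ 473.7 -212.1] (474.5, -213.5, 0.053) 0.062 224.9 20.4
red [533.57434488 291.35038967] -0.10683886
```

View pics/y2.png

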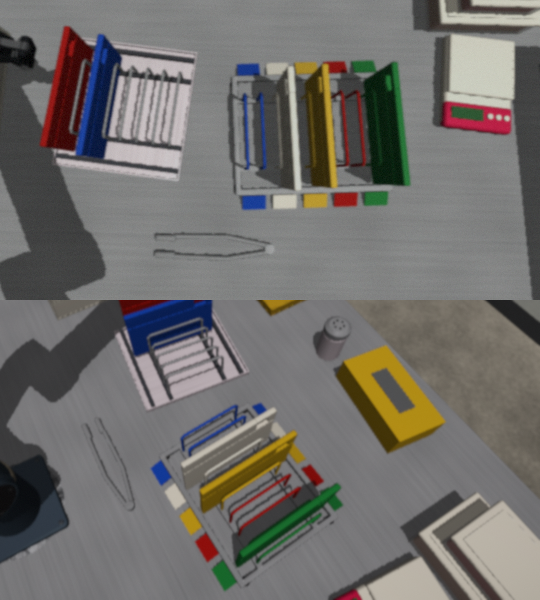

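Green and yellow are each within 2 mm of their slot centres, and white is undisturbed. Red (to go between yellow and green) and blue (beside white) come next.

```bash
python3 - <<'E'
from h import *
for c in('red','blue'): pick(c); carry(c); place(c)
env.goto([400,250,330],ori(0)); env.hold(1); st('end')
t=snap('top','f_t.png'); s=snap('scene','f_s.png')
for c in HUE:
    ce,y,L,w=topedge(t,c,171,(320,520,150,295)); print(c,ce.round(1),S[c],y.round(3),L.round(1),round(w,1))
cv2.imwrite('pics/f.png',np.vstack([t[100:400,100:640],s[100:400,100:640]])[:,:,::-1])
E
```

```text
gripped t 26.0 [534.4 291.8 129.5] F [-0.4  1.3  4.7] w 0.122
lifted t 27.6 [533.5 291.2 323.9] F [-0.2  0.  -3.9] w 0.118
over t 29.6 [ 478.3 -278.6  325. ] F [ 0.4  0.3 -3.2] w 0.122
floor True
down t 32.2 [ 477.5 -279.4  129.5] F [-0.1 -0.3  4.9] w 0.125
open t 32.6 [ 476.2 -278.3  126.8] F [0.8 0.1 0.6] w 0.497
clear t 33.4 [ 477.6 -279.3  229.2] F [ 0.6  0.3 -0.9] w 0.505
gripped t 36.9 [520.5 226.7 129.5] F [-0.5  0.7  3.4] w 0.119
lifted t 38.5 [519.5 226.1 323.8] F [ 1.4  0.3 -4.8] w 0.124
over t 39.6 [467.6 -81.3 324.6] F [ 0.3 -0.6 -3.9] w 0.12
floor True
down t 42.2 [467.2 -82.1 129.4] F [-1.1 -0.2  5.1] w 0.124
open t 42.6 [465.4 -81.5 126.8] F [ 0.3 -0.7  0.8] w 0.497
clear t 43.5 [467.2 -82.  229.2] F [ 0.6 -0.1 -0.3] w 0.501
end t 45.8 [400. 250. 330.] F [-0.5  0.4 -0.5] w 0.498
red [ 476.2 -277.8] (477.8, -279.4, 0.053) 0.054 223.2 10.9
blue [469.8 -81.5] (467.5, -82.1, 0.053) 0.114 228.6 39.9
green [ 480.1 -343.7] (481.6, -345.0, 0.053) 0.053 222.8 9.3
yellow [ 473.7 -212.2] (474.5, -213.5, 0.053) 0.063 224.7 20.7
```

View pics/f.png

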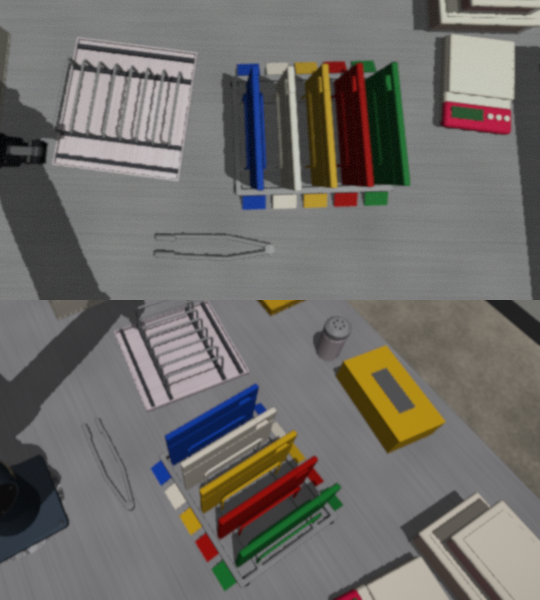

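All five boards stand upright and parallel, each at its own colour. White's top edge is still at crop (290,66)–(297,188), as before. The blue yaw reading of 0.114 comes from its mask merging with the blue plate: by eye its edge runs (250,66)–(260,187), parallel to the others. I'm handing in.

```bash
python3 -c "
from h import *
a,b=[onz('top',p,171) for p in((350,166),(360,287))];print((a+b)/2,np.arctan2(*(a-b)[[1,0]]))
env.hand_in()"
```

```text
[467.96134499 -77.06192501 171.        ] 0.09180714061518724
the job is handed in; nothing more can be done
```

I moved the green, yellow, red and blue boards, in that order, from the draining rack into the slots of their own colours. Each was lowered until it touched the floor of its slot, then released. The job was handed in at about 46 s with the gripper clear of everything; hand-in reports no verdict.

- **Green, yellow and red:** in the final pictures their top edges are within about 2.5 mm of their slot centres and within 0.01 rad of the slot direction.
- **Blue:** its tool position at release was on target and it stands between its hoops, but the camera checks of it were weaker and did not fully agree:
    - The mask measurement put it within 2.5 mm but gave a yaw 0.06 rad off the slot. That mask had merged with the blue plate and the board's face.
    - Two end points I picked by eye in the picture gave about 5 mm off across the slot and 0.04 rad off in yaw.
    - Both readings are inside the limits.
- **White:** it shows no visible shift between pictures; I did not measure it.

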